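# Snap the bracelet bar into its display stand

## Task

Put the long wooden bar with the tapered ends back into the bracelet display stand: lower it into the two notched uprights and press it down, gently, until its ends have sprung the two steel clips apart and snapped in under them, lying level and fully home in both notches. The uprights are adjustable, so feel where the notches are and where the bar bottoms. Let the bar's ends do the spreading, do not lean hard on the stand, then let go; leave the short square-ended bar and the other things on the counter where they are.

Things in the scene. Friction and masses are not known exactly. Their poses are not given: they have to be found in the camera images.
- bar: The long bar: light wood, 16 x 16 mm square section, 160 mm long along its own y axis, 35 g. Each end is tapered on all four sides over the last 7 mm, down to a 3 x 3 mm end face. It starts lying flat on the counter. Origin: middle of its underside (8 mm below its axis); z up. It is the same either way round.
- bar_mid (a point): The centre of the long bar (on its axis, halfway along).
- stand: Display stand, fixed to the counter. Origin: middle of the base board's underside (130 (x) x 210 (y) x 12 mm); y along the line of its two wooden uprights, z up. Uprights: 12 mm thick, 60 mm wide (x), 62 mm either side of the middle (112 mm free between them). They are adjustable and this pose does not show the setting: both alike up to 4.5 mm off the middle in x, and up to 8 mm up or down.
- mount (a point): A fixed point of the stand, 95 mm straight above its origin, axes as the stand's: the bar's centre when fully home with the uprights at mid setting. Really home lies within 4.5 mm of it in x (stand's axes), 8 mm in z, 0 in y: find it by feel or sight. There the notch floors stop the bar dead. A 24 mm wide rail joins the uprights, its top 12 mm below the home bar's axis.
- mouth (a point): A fixed point of the stand 116 mm above its origin: midway between the notch mouths at mid setting (they shift with the uprights). Each notch is centred on its upright, 28.4 mm wide (x) at the mouth, narrowing at about 40 degrees from vertical to 18.4 mm, 6 mm down, then straight for 23 mm to its floor. The bar's underside enters the mouth when it is 29 mm above home.
- clip_a (a joint): Spring clip just outside the +y upright, moving with it: a 14 mm wide steel strip leaning outward about its foot (rad; 0 at rest, stop 0.16). At rest its round nose is 75.4 mm out from the stand's middle, 7 mm above the home bar's axis; above it a lead-in slopes outward 20 degrees from vertical to 85 mm out. The bar's end (80 mm out) must spread it 4.6 mm (0.06 rad). With the bar home it is back under 0.012.
- clip_b (a joint): The mirrored clip at the -y end. Coming down, the bar meets both lead-ins with its axis about 21 mm above home; pressing it in takes about 6 to 12 N in all. The ends pass the noses about 6 mm above home: the resistance falls away and the clips push the bar on down to the floors.
- short_bar: Bystander, the wrong bar: same wood and section (16 x 16 mm), but 110 mm long with square-cut ends; lies on the counter near the long bar and may be on either side of it. Origin: middle of its underside, y along it.
- jar: Bystander: amber jar with dark lid, 64 mm across, 85 mm tall, origin under its middle.
- glue: Bystander: white glue bottle, 54 mm across, 160 mm tall, origin under its middle.
- bowl: Bystander: terracotta bowl, 120 mm across, 45 mm tall, origin under its middle.
Not all that is in view belongs to the job. What is shaped like the bar but turquoise is not meant. Several things look just like the stand: the one meant starts farthest from the robot's base.

How it is judged:
By the outcome, as a careful person would: the job done as asked, in the order asked, and still so for the second after the job is handed in, with the robot touching nothing.
It also fails if it takes over 69 s, if anything falls off the work surface, if the arm or the gripper's body presses on something with over 40 N, if the wrist force passes 120 N, or if a joint passes its speed limit or range.

## Robot

A 6-joint arm with a two-finger parallel gripper is mounted at the origin on the work surface. World frame = base frame: x ahead of the robot, y to its left, z up, the work surface at z = 0. Lengths are in m, angles in rad, forces in N, time in s.
With the tool pointing down it reaches from about 0.375 to 0.9 m from the base axis. Payload 3.1 kg.
Tool frame: the origin (TCP) lies between the finger pads; the fingertips stand 19 mm ahead of it and the grasp point (between the pads) is the TCP; z points along the fingers, y is the direction in which the jaws open and shut (so a half turn about z gives the same grasp; the last joint's range is limited). The gripper opens to 87 mm and grips with 3 to 60 N. Pads are 19 mm wide; open, the fingers measure 117 mm over their backs; the gripper's body (75 mm by 190 mm) begins 51 mm behind the grasp point.
Start: joints at [1.159, 0.527, 1.433, -0, 1.181, -0.178], TCP at [0.144, 0.608, 0.219] pointing down, gripper open.
Joint ranges: [-3.08, 3.08], [-0.75, 2.2], [0.22, 2.44], [-1.43, 4.57], [0, 2.65], [-2.85, 2.85]. Speed limits (rad/s): [2.79, 2.79, 3.14, 3.14, 3.14, 3.14].

## Interface

Orientations are given as a unit quaternion [x, y, z, w].
In Python, from rig import robot gives the robot as it stands.
- The arm moves only by the tool apply_moves, never from a script. Its argument "series" is a list of rows, each a list of 7 numbers: the shift along the tool's x, y, z in cm, then the turn, a rotation vector about the tool's x, y, z in degrees, then the opening, from 0 (shut) to 1 (fully open). In form: [[dx, dy, dz, rx, ry, rz, grip], ...]. A call has 1 to 5 rows; each row is the pose to reach, as a shift and turn from the pose commanded when the call began, along the tool's axes at that moment; what a row does not reach only later rows make up. A row lasts 1/12 s, in which the tool goes at most 41.7 mm and 7.16 degrees, less where a joint would pass 70% of its speed; a pose out of reach is approached as far as the arm can. A call with a gripper value outside its range is refused whole. The fingers move at their own pace and stop on an object; "newtons" is the grip in N (left out, the last holds). Time passes only in rows, so rows that repeat a pose let the fingers close. It gives the time, the measured TCP pose, the force and the opening at its end, in the units of the state.
- robot.get_obs(): the state, without advancing time (a new reading comes with each control period).
- robot.camera(name): name is "scene" or "top" or "wrist"; returns the picture (420x560x3 uint8, red, green, blue); there is no depth.
- robot.camera_params(name): a dict with "mtx" (3x3 intrinsics, pixels), "D" ([k1, k2, p1, p2, k3] as OpenCV has them; the pictures are not rectified), "origin" and "rotation" of the camera in the world. Camera axes: x right, y down, z forward; pixel columns grow to the right and rows downward; lengths in m; the calibration is good to about 2 mm. A picture is of the moment at which its call begins: read the wrist's pose just before it. camera_params takes no time and is no camera call; for the wrist camera it gives the pose at the moment of the call.
- robot.hand_in(): hands the job in, once; it reports no verdict.
The state is a dict: "time": time; "q": joint angles; "joint_velocities": joint speeds; "joint_torque": joint torques, N m; "position": TCP position; "tool_rot": TCP orientation; "ft_force": force on the tool from outside, world axes, zero at the start; "moment": the same for the moment, N m; "grip_width": finger opening in m.
Only numpy, scipy, OpenCV 4.12 (cv2) and the standard library are available. Lean on these libraries where they do the work, as an engineer would, in place of code of your own. Each camera call takes 0.05 s, during which the arm holds its last target. There are 200 camera calls.

## Working session

There is one attempt and no reset: what is moved stays moved. The work goes in short steps, Python scripts to look and compute and a tool call to move; the robot and the scene stay as the last step left them, time stands still between calls to the robot, and variables do not carry over. Pictures are saved under pics/ and viewed, about 8 in all and at most 12, crops included, and the job is handed in when it is done.

Besides the shell and the picture viewer there is one more tool, called after "Call:" as name(argument=value, ...) on one line, values as JSON. apply_moves: Moves the arm, as the interface text tells. Its arguments: {"type":"object","properties":{"series":{"type":"array"},"newtons":{"type":"number"}},"required":["series"]}

```bash
ls; mkdir -p pics; python3 - <<'E'
from rig import robot
import cv2
for n in ("scene","top"):
    cv2.imwrite(f"pics/{n}0.png",robot.camera(n)[:,:,::-1])
    p=robot.camera_params(n); print(n,p)
print(robot.get_obs())
E
```

```text
pics
scene {'mtx': array([[429.47499759,   0.        , 283.38374964],
       [  0.        , 429.47499759, 217.74143427],
       [  0.        ,   0.        ,   1.        ]]), 'D': array([0.03904754, 0.        , 0.        , 0.        , 0.        ]), 'origin': array([1.17643172, 0.14213154, 0.90071283]), 'rotation': array([ 0.63024737,  0.69708054, -0.25003999, -0.23312438])}
top {'mtx': array([[411.06801149,   0.        , 279.49079392],
       [  0.        , 411.06801149, 206.81501808],
       [  0.        ,   0.        ,   1.        ]]), 'D': array([0.03764333, 0.        , 0.        , 0.        , 0.        ]), 'origin': array([0.44993678, 0.08834407, 1.24631771]), 'rotation': array([ 0.70861142, -0.7047092 ,  0.02913765, -0.02014429])}
{'time': 0.1, 'q': array([ 1.15949120e+00,  5.28425288e-01,  1.43376125e+00, -2.44691943e-05,
        1.18138774e+00, -1.78495403e-01]), 'joint_velocities': array([ 4.45478793e-05, -4.02091588e-03, -1.90293584e-03, -1.27197267e-03,
       -4.09643847e-04,  7.75172204e-04]), 'joint_torque': array([-2.37857648e-04, -4.40986347e+01, -1.77151787e+01,  6.34587044e-02,
        5.34368400e-02, -1.45500968e-05]), 'position': array([0.14390254, 0.60752984, 0.2178416 ]), 'tool_rot': array([ 1.16137476e-01,  9.93232654e-01, -9.51326866e-04, -2.77147980e-04]), 'ft_force': array([-0.65731304,  0.31277831, -0.9225508 ]), 'moment': array([ 0.04025894, -0.05571146,  0.00347497]), 'grip_width': 0.08693642951768552}
```

View pics/scene0.png

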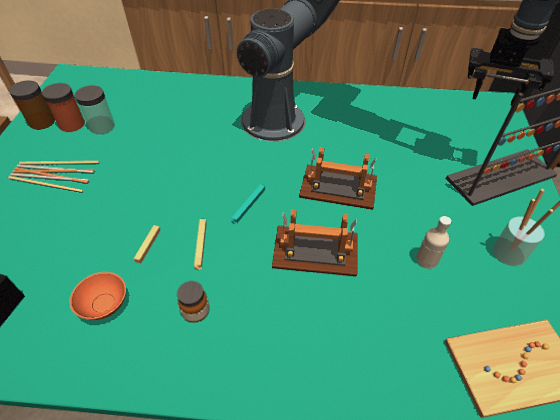

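View pics/top0.png

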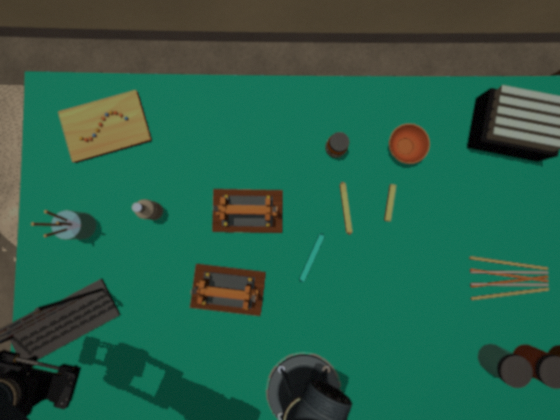

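Candidates for the bar, in top-view pixels: the long light bar (347,207), the short bar (391,202) and a turquoise bar (312,258). I choose (347,207). Candidates for the stand: (248,211) and (228,290), with the robot base at about (303,388). I choose (248,211) because it is farther from the base. Next is a close crop to check both choices.

```bash
cat > h.py <<'E'
import numpy as np, cv2
from scipy.spatial.transform import Rotation as R
from rig import robot
def ray(P,uv):
    n=cv2.undistortPoints(np.array([[uv]],float),P["mtx"],P["D"])[0,0]
    return R.from_quat(P["rotation"]).apply([*n,1.])
def plane(P,uv,z):
    d=ray(P,uv); o=P["origin"]; return o+d*(z-o[2])/d[2]
def proj(P,X):
    r=R.from_quat(P["rotation"]).inv(); 
    X=r.apply(np.atleast_2d(X)-P["origin"])
    return cv2.projectPoints(X,np.zeros(3),np.zeros(3),P["mtx"],P["D"])[0][:,0]
def shot(n,f,c=None,s=1):
    im=robot.camera(n)[:,:,::-1]
    if c: im=im[c[1]:c[3],c[0]:c[2]]
    cv2.imwrite("pics/"+f,cv2.resize(im,None,fx=s,fy=s,interpolation=cv2.INTER_CUBIC))
E
python3 - <<'E'
import cv2
im=cv2.imread("pics/top0.png")[175:245,205:405]
cv2.imwrite("pics/top_c.png",cv2.resize(im,None,fx=4,fy=4,interpolation=cv2.INTER_CUBIC))
E
```

```text
(no output)
```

View pics/top_c.png

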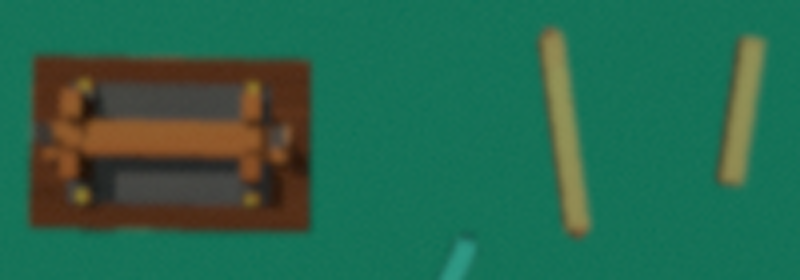

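The crop shows the tapered long bar from (551,29) to (578,236), the square-ended short bar at (742,110), and the stand's base board with corners (33,57), (311,61), (311,230) and (30,227).

```bash
python3 - <<'E'
from h import *
P=robot.camera_params("top")
f=lambda u,v:(u/4+205-.375,v/4+175-.375)
c=np.array([plane(P,f(*p),.012) for p in [(33,57),(311,61),(311,230),(30,227)]])
print("stand",c.round(4).tolist(),c.mean(0)); 
e=c[[0,3]].mean(0)-c[[1,2]].mean(0); print("y axis ang",np.degrees(np.arctan2(e[1],e[0])),np.linalg.norm(e))
e=c[[0,1]].mean(0)-c[[3,2]].mean(0); print("x axis ang",np.degrees(np.arctan2(e[1],e[0])),np.linalg.norm(e))
b=np.array([plane(P,f(*p),.012) for p in [(551,29),(578,236)]]);e=b[0]-b[1]
print("bar",b,b.mean(0),np.degrees(np.arctan2(e[1],e[0])),np.linalg.norm(e))
im=cv2.imread("pics/top0.png").astype(int); m=((im[:,:,2]>110)&(im[:,:,0]<140)&(im[:,:,2]-im[:,:,0]>30)).astype(np.uint8)
m[:, :325]=0; m[:,370:]=0; m[:175]=0; m[245:]=0
r=cv2.minAreaRect(cv2.findNonZero(m)); print(r, plane(P,r[0],.012))
ob=robot.get_obs(); print(R.from_quat(ob["tool_rot"]).as_matrix().round(3))
W=robot.camera_params("wrist"); M=R.from_quat(ob["tool_rot"]).inv()
print("cam in tool",M.apply(W["origin"]-ob["position"]),(M*R.from_quat(W["rotation"])).as_matrix().round(3),W["mtx"][0,0])
E
```

```text
stand [[0.5891, 0.2737, 0.012], [0.5875, 0.0644, 0.012], [0.4602, 0.0638, 0.012], [0.4614, 0.2738, 0.012]] [0.524541   0.16891652 0.012     ]
y axis ang 89.61208102286437 0.20960924080906118
x axis ang 0.1004742267321881 0.12750391111747392
bar [[ 0.61295558 -0.11706176  0.012     ]
 [ 0.45680545 -0.13643473  0.012     ]] [ 0.53488051 -0.12674824  0.012     ] 7.072338594308797 0.15734730364241128
((345.6321105957031, 207.5511016845703), (49.63466262817383, 4.732350826263428), 82.09283447265625) [ 0.53513531 -0.12646946  0.012     ]
[[-0.973  0.231 -0.001]
 [ 0.231  0.973 -0.002]
 [ 0.    -0.002 -1.   ]]
cam in tool [ 7.11504969e-02  1.11747516e-04 -1.66095373e-01] [[ 0.    -0.966 -0.26 ]
 [ 1.     0.     0.001]
 [-0.001 -0.26   0.966]] 294.6774145778253
```

```bash
python3 - <<'E'
from h import *
for n in ("top","scene"):
    P=robot.camera_params(n)
    print(n,proj(P,[[.144,.608,.219],[.144,.608,.2],[.144,.608,0],[.3,.32,.2]]).round().tolist())
P=robot.camera_params("scene")
print([plane(P,p,0).round(3).tolist() for p in [(447,182),(468,200),(522,100)]])
P=robot.camera_params("top")
print([plane(P,p,0).round(3).tolist() for p in [(118,310),(100,282),(38,360),(10,325)]])
E
```

```text
top [[56.0, 363.0], [60.0, 361.0], [96.0, 340.0], [181.0, 295.0]]
scene [[492.0, 101.0], [490.0, 107.0], [464.0, 162.0], [384.0, 137.0]]
[[0.237, 0.543, 0.0], [0.304, 0.591, 0.0], [-0.203, 0.861, 0.0]]
[[0.229, 0.547, 0.0], [0.311, 0.603, 0.0], [0.089, 0.769, 0.0], [0.188, 0.853, 0.0]]
```

Call:
apply_moves(series=[[-4.2,-15.2,-5,0,0,-20,1],[-4.2,-15.2,-5,0,0,-20,1],[-4.2,-15.2,-5,0,0,-20,1],[-4.2,-15.2,-5,0,0,-20,1],[-4.2,-15.2,-5,0,0,-20,1]])

```text
time: 0.52
position: [0.1482, 0.4439, 0.2695]
tool_rot: [-0.057, 0.998, -0.003, -0.001]
ft_force: [-0.4, -0.7, 0.2]
grip_width: 0.087
```

Call:
apply_moves(series=[[-13.2,-16.6,0,0,0,0,1],[-13.2,-16.6,0,0,0,0,1],[-13.2,-16.6,0,0,0,0,1],[-13.2,-16.6,0,0,0,0,1],[-13.2,-16.6,0,0,0,0,1]])

```text
time: 0.93
position: [0.2986, 0.3024, 0.2687]
tool_rot: [-0.058, 0.998, 0.0, 0.0]
ft_force: [-0.3, -0.2, -0.3]
grip_width: 0.0868
```

```bash
cat >> h.py <<'E'
def delta(xyz,yaw):
    "tool-frame cm shift and rz deg to reach world xyz with tool x heading yaw, pointing down"
    o=robot.get_obs(); r=R.from_quat(o["tool_rot"])
    y=np.radians(yaw); c,s=np.cos(y),np.sin(y)
    G=R.from_matrix(np.array([[c,s,0],[s,-c,0],[0,0,-1.]]).T)
    print("t",round(o["time"],2),"p",o["position"].round(4),"yaw",np.degrees(np.arctan2(*r.as_matrix()[1::-1,0])).round(2),"F",o["ft_force"].round(1),"w",round(o["grip_width"],4))
    print("shift cm",(r.inv().apply(np.array(xyz)-o["position"])*100).round(2),"rot",np.degrees((r.inv()*G).as_rotvec()).round(2))
E
python3 -c "
from h import *
delta([.535,-.1265,.15],187.07)"
```

```text
t 0.93 p [0.2986 0.3024 0.2687] yaw -173.31 F [-0.3 -0.2 -0.3] w 0.0868
shift cm [-18.48 -45.36  11.86] rot [ 0.02  0.01 -0.38]
```

Call:
apply_moves(series=[[-6.2,-15.1,0,0,0,0,1],[-6.2,-15.1,0,0,0,0,1],[-6.2,-15.1,0,0,0,0,1],[-6.2,-15.1,0,0,0,0,1]])

```text
time: 1.27
position: [0.3777, 0.1589, 0.2687]
tool_rot: [-0.058, 0.998, 0.0, 0.0]
ft_force: [0.0, 0.6, 0.0]
grip_width: 0.0875
```

Call:
apply_moves(series=[[-6.2,-15.1,0,0,0,0,1],[-6.2,-15.1,0,0,0,0,1],[-6.2,-15.1,0,0,0,0,1],[-6.2,-15.1,0,0,0,0,1]])

```text
time: 1.6
position: [0.457, 0.0157, 0.2686]
tool_rot: [-0.057, 0.998, -0.0, 0.0]
ft_force: [1.0, 1.4, -0.2]
grip_width: 0.0869
```

Call:
apply_moves(series=[[-6.1,-15.1,9,0,0,-0.4,1],[-6.1,-15.1,9,0,0,-0.4,1],[-6.1,-15.1,9,0,0,-0.4,1],[-6.1,-15.1,9,0,0,-0.4,1],[-6.1,-15.1,9,0,0,-0.4,1]])

```text
time: 2.02
position: [0.5356, -0.1287, 0.176]
tool_rot: [-0.06, 0.998, -0.0, -0.0]
ft_force: [-0.4, 1.1, -0.1]
grip_width: 0.0874
```

```bash
python3 - <<'E'
from h import *
delta([.535,-.1265,.022],187.07)
P=robot.camera_params("wrist"); shot("wrist","w1.png",None,1.4)
np.save("P1.npy",P,allow_pickle=True)
E
```

```text
t 2.02 p [ 0.5356 -0.1287  0.176 ] yaw -173.1 F [-0.4  1.1 -0.1] w 0.0874
shift cm [ 0.02  0.24 15.4 ] rot [-0.03 -0.03 -0.17]
```

View pics/w1.png

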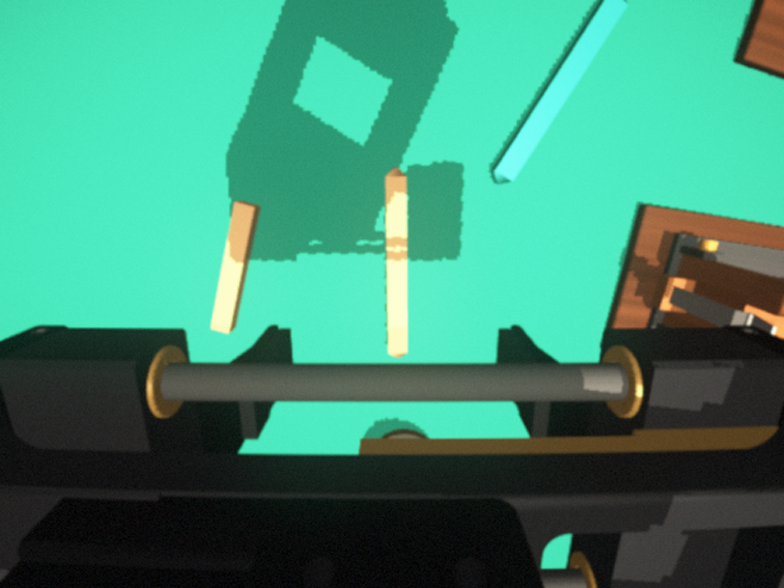

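The wrist picture shows the tapered long bar from tip (396,170) to tip (398,353). The short bar is at left (237,267) and the turquoise one at (560,90).

```bash
python3 - <<'E'
from h import *
P=np.load("P1.npy",allow_pickle=True).item()
a,b=[plane(P,(u/1.4,v/1.4),.008) for u,v in [(396,170),(398,354)]]
e=b-a; m=(a+b)/2; yaw=np.degrees(np.arctan2(*(-e)[1::-1])); print(a,b,m,np.linalg.norm(e),yaw)
delta([*m[:2],.022],yaw%360)
delta([*m[:2],.022],(yaw+180)%360)
E
```

```text
[ 0.45969538 -0.13583864  0.008     ] [ 0.613852   -0.11516033  0.008     ] [ 0.53677369 -0.12549948  0.008     ] 0.15553731970237952 -172.3600445199316
t 2.07 p [ 0.5363 -0.1302  0.175 ] yaw -173.16 F [ 1.3 -1.4 -0.5] w 0.0869
shift cm [-0.12  0.47 15.3 ] rot [-0.07 -0.05 -0.8 ]
t 2.07 p [ 0.5363 -0.1302  0.175 ] yaw -173.16 F [ 1.3 -1.4 -0.5] w 0.0869
shift cm [-0.12  0.47 15.3 ] rot [-8.000e-02  1.000e-01  1.792e+02]
```

Call:
apply_moves(series=[[-0.1,0.43,4,0,0,-0.6,1],[-0.1,0.43,8,0,0,-0.6,1],[-0.1,0.43,11,0,0,-0.6,1],[-0.1,0.43,13,0,0,-0.6,1],[-0.1,0.43,13,0,0,-0.6,1]])

```text
time: 2.48
position: [0.5313, -0.1187, 0.0445]
tool_rot: [-0.067, 0.998, 0.002, -0.004]
ft_force: [-0.5, 1.0, -0.5]
grip_width: 0.0868
```

```bash
python3 -c "
from h import *
delta([.5362,-.126,.022],187.4)"
```

```text
t 2.48 p [ 0.5313 -0.1187  0.0445] yaw -172.35 F [-0.5  1.  -0.5] w 0.0868
shift cm [-0.41 -0.8   2.25] rot [ 0.3  -0.46  0.25]
```

Call:
apply_moves(series=[[0,0,0,0,0,0,1],[0,0,0,0,0,0,1]])

```text
time: 2.65
position: [0.5354, -0.1206, 0.0497]
tool_rot: [-0.067, 0.998, -0.0, 0.001]
ft_force: [0.6, 0.0, 0.0]
grip_width: 0.0872
```

```bash
python3 -c "
from h import *
delta([.5362,-.126,.022],187.4)"
```

```text
t 2.65 p [ 0.5354 -0.1206  0.0497] yaw -172.33 F [0.6 0.  0. ] w 0.0872
shift cm [-0.   -0.55  2.77] rot [-0.05  0.09  0.27]
```

Call:
apply_moves(series=[[0,-0.5,0.8,0,0,0.2,1],[0,-0.5,1.6,0,0,0.2,1],[0,-0.5,2.3,0,0,0.2,1],[0,-0.5,2.7,0,0,0.2,1],[0,-0.5,2.7,0,0,0.2,1]])

```text
time: 3.07
position: [0.5344, -0.1252, 0.0209]
tool_rot: [-0.065, 0.998, 0.0, -0.001]
ft_force: [-0.4, -0.1, -0.8]
grip_width: 0.0869
```

Call:
apply_moves(series=[[0,0,0,0,0,0,1]])

```text
time: 3.15
position: [0.5348, -0.1253, 0.0214]
tool_rot: [-0.065, 0.998, 0.0, -0.0]
ft_force: [-0.5, 0.5, -0.8]
grip_width: 0.0871
```

```bash
python3 -c "
from h import *
delta([.5362,-.126,.022],187.4)"
```

```text
t 3.15 p [ 0.5348 -0.1253  0.0214] yaw -172.54 F [-0.5  0.5 -0.8] w 0.0871
shift cm [-0.13 -0.08 -0.06] rot [ 0.02 -0.04  0.06]
```

Good. Next I close softly and then firm up the grip.

Call:
apply_moves(series=[[0,0,0,0,0,0,0.3],[-0.1,0,0,0,0,0,0.1],[-0.1,0,0,0,0,0,0],[-0.1,0,0,0,0,0,0],[-0.1,0,0,0,0,0,0]], newtons=10)

```text
time: 3.57
position: [0.5362, -0.1253, 0.0219]
tool_rot: [-0.065, 0.998, -0.0, 0.0]
ft_force: [-0.2, 0.2, 0.7]
grip_width: 0.0616
```

Call:
apply_moves(series=[[0,0,0,0,0,0,0],[0,0,0,0,0,0,0],[0,0,0,0,0,0,0],[0,0,0,0,0,0,0],[0,0,0,0,0,0,0]], newtons=35)

```text
time: 3.98
position: [0.5361, -0.1253, 0.0218]
tool_rot: [-0.065, 0.998, -0.0, -0.0]
ft_force: [-0.7, 0.5, 1.0]
grip_width: 0.0286
```

Call:
apply_moves(series=[[0,0,0,0,0,0,0],[0,0,0,0,0,0,0],[0,0,0,0,0,0,0],[0,0,0,0,0,0,0],[0,0,0,0,0,0,0]])

```text
time: 4.4
position: [0.5361, -0.1253, 0.0217]
tool_rot: [-0.065, 0.998, -0.0, -0.0]
ft_force: [0.7, -1.2, -0.7]
grip_width: 0.0016
```

Call:
apply_moves(series=[[0,0,-1,0,0,0,0],[0,0,-4,0,0,0,0],[0,0,-8,0,0,0,0],[0,0,-12,0,0,0,0],[0,0,-16,0,0,0,0]])

```text
time: 4.82
position: [0.5355, -0.125, 0.1839]
tool_rot: [-0.065, 0.998, 0.0, -0.0]
ft_force: [0.4, -0.5, -0.3]
grip_width: 0.0003
```

Call:
apply_moves(series=[[0,0,-4,0,0,7,0],[0,0,-6,0,0,14,0],[0,0,-6,0,0,21,0],[0,0,-6,0,0,28,0],[0,0,-6,0,0,35,0]])

```text
time: 5.23
position: [0.536, -0.1252, 0.2435]
tool_rot: [0.241, 0.971, -0.0, 0.001]
ft_force: [-0.6, -1.2, -0.2]
grip_width: 0.0003
```

Call:
apply_moves(series=[[0,0,0,0,0,7,0],[0,0,0,0,0,14,0],[0,0,0,0,0,21,0],[0,0,0,0,0,28,0],[0,0,0,0,0,35,0]])

```text
time: 5.65
position: [0.5357, -0.1251, 0.2425]
tool_rot: [0.522, 0.853, 0.0, 0.0]
ft_force: [0.0, 1.1, -0.7]
grip_width: 0.0006
```

Call:
apply_moves(series=[[0,0,0,0,0,7,0],[0,0,0,0,0,14,0],[0,0,0,0,0,21,0],[0,0,0,0,0,27.5,0],[0,0,0,0,0,27.5,0]])

```text
time: 6.07
position: [0.5358, -0.1252, 0.2424]
tool_rot: [0.708, 0.706, 0.0, 0.0]
ft_force: [0.3, -0.9, 0.5]
grip_width: 0.0008
```

```bash
python3 -c "
from h import *
delta([.5245,.1689,.21],90)"
```

```text
t 6.07 p [ 0.5358 -0.1252  0.2424] yaw 89.86 F [ 0.3 -0.9  0.5] w 0.0008
shift cm [29.4  -1.21  3.24] rot [ 0.02  0.01 -0.14]
```

The gripper shut on nothing, so I look at where the bar is now.

```bash
python3 - <<'E'
from h import *
a=robot.camera("top")[150:290,190:430,::-1]; b=robot.camera("scene")[150:330,60:400,::-1]
a=cv2.resize(a,None,fx=2.5,fy=2.5,interpolation=cv2.INTER_CUBIC); b=cv2.resize(b,None,fx=1.35,fy=1.35,interpolation=cv2.INTER_CUBIC)
W=max(a.shape[1],b.shape[1]); z=lambda i:np.pad(i,((0,0),(0,W-i.shape[1]),(0,0)))
c=np.vstack([z(a),z(b)]); print(c.shape,a.shape); cv2.imwrite("pics/m1.png",c)
E
```

```text
(593, 600, 3) (350, 600, 3)
```

View pics/m1.png

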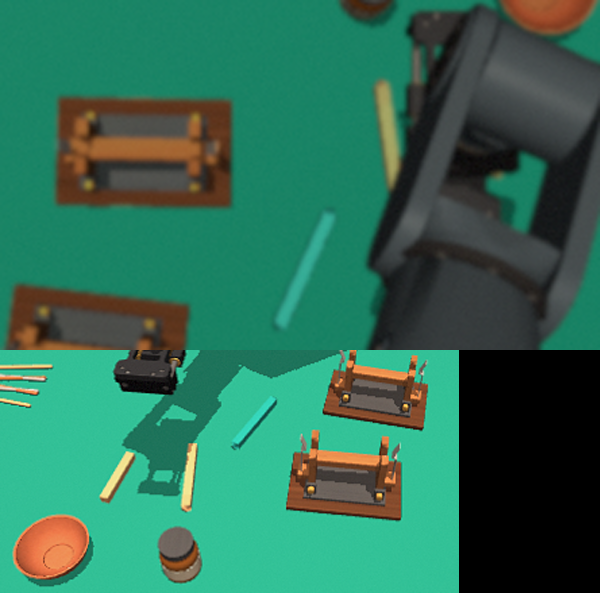

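```bash
python3 - <<'E'
from h import *
o=robot.get_obs(); p=o["position"]; r=R.from_quat(o["tool_rot"])
S=robot.camera_params("scene"); W=robot.camera_params("wrist")
print("TCP, tip, in scene",proj(S,[p,p+r.apply([0,0,.019])]).round(1).tolist())
print("bar ends est in scene",proj(S,[[.613,-.1165,.008],[.458,-.136,.008]]).round(1).tolist())
print("TCP/tip in wrist",proj(W,[p,p+r.apply([0,0,.019])]).round(1).tolist())
for uv in [(203,219),(198,268)]: print(plane(S,uv,.012))
im=robot.camera("scene")[110:230,110:260,::-1]; im2=robot.camera("wrist")[:,:,::-1]
a=cv2.resize(im,(450,360),interpolation=cv2.INTER_CUBIC); b=cv2.resize(im2,(350,263))
c=np.zeros((360,800,3),np.uint8); c[:,:450]=a; c[:263,450:]=b; cv2.imwrite("pics/m2.png",c)
E
```

```text
TCP, tip, in scene [[185.9, 177.6], [187.3, 183.8]]
bar ends est in scene [[197.4, 267.9], [203.3, 219.1]]
TCP/tip in wrist [[281.8, 247.4], [281.7, 236.2]]
[ 0.46100614 -0.13548962  0.012     ]
[ 0.61577934 -0.11375505  0.012     ]
```

View pics/m2.png

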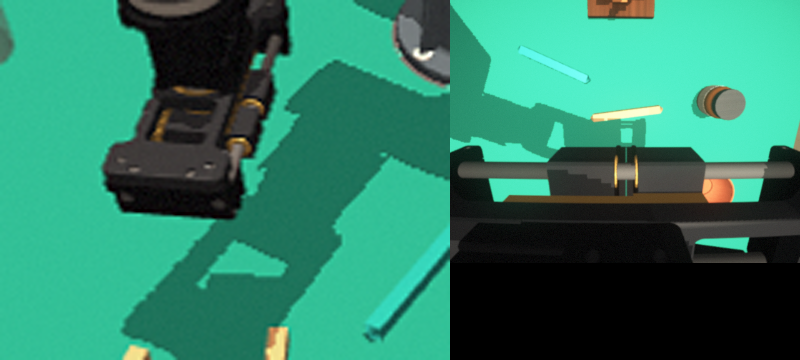

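The bar is unmoved: it still projects to (203,219)–(198,268) in the scene view. The fingers must have closed above it. I go back, open the gripper, and this time find the height by touch.

Call:
apply_moves(series=[[0,0,0,0,0,-7,1],[0,0,0,0,0,-14,1],[0,0,0,0,0,-21,1],[0,0,0,0,0,-28,1],[0,0,0,0,0,-35,1]], newtons=35)

```text
time: 6.68
position: [0.536, -0.1253, 0.2418]
tool_rot: [0.459, 0.889, -0.0, -0.0]
ft_force: [0.7, -0.6, -0.0]
grip_width: 0.0259
```

Call:
apply_moves(series=[[0,0,0,0,0,-7,1],[0,0,0,0,0,-14,1],[0,0,0,0,0,-21,1],[0,0,0,0,0,-28,1],[0,0,0,0,0,-35,1]])

```text
time: 7.1
position: [0.536, -0.1253, 0.2418]
tool_rot: [0.17, 0.985, 0.0, -0.0]
ft_force: [-0.2, 0.4, -0.7]
grip_width: 0.0593
```

Call:
apply_moves(series=[[0,0,4,0,0,-7,1],[0,0,8,0,0,-14,1],[0,0,12,0,0,-21,1],[0,0,16,0,0,-27.5,1],[0,0,18,0,0,-27.5,1]])

```text
time: 7.52
position: [0.5336, -0.1243, 0.0579]
tool_rot: [-0.068, 0.998, 0.001, -0.003]
ft_force: [-0.4, 0.2, -0.5]
grip_width: 0.0855
```

Call:
apply_moves(series=[[0,0,2,0,0,0,1],[0,0,4,0,0,0,1],[0,0,4,0,0,0,1]])

```text
time: 7.77
position: [0.5337, -0.1243, 0.0184]
tool_rot: [-0.066, 0.998, 0.002, -0.003]
ft_force: [-0.5, 0.2, 0.4]
grip_width: 0.0866
```

```bash
python3 - <<'E'
from h import *
delta([.5362,-.126,.02],187.4)
o=robot.get_obs(); p=o["position"]; r=R.from_quat(o["tool_rot"])
W=robot.camera_params("wrist"); 
print("TCP/tip in wrist, bar ends",proj(W,[p,p+r.apply([0,0,.019]),[.613,-.1165,.008],[.458,-.136,.008]]).round(1).tolist())
a=robot.camera("wrist")[60:340,80:480,::-1]; b=robot.camera("scene")[150:290,130:270,::-1]
a=cv2.resize(a,(480,336)); b=cv2.resize(b,(320,320),interpolation=cv2.INTER_CUBIC)
c=np.zeros((336,800,3),np.uint8); c[:,:480]=a; c[:320,480:]=b; cv2.imwrite("pics/m3.png",c)
E
```

```text
t 7.77 p [ 0.5337 -0.1243  0.0184] yaw -172.47 F [-0.5  0.2  0.4] w 0.0866
shift cm [-0.22 -0.2  -0.16] rot [ 0.22 -0.35  0.13]
TCP/tip in wrist, bar ends [[280.6, 247.1], [280.7, 235.9], [277.0, 344.5], [277.7, 116.4]]
```

View pics/m3.png

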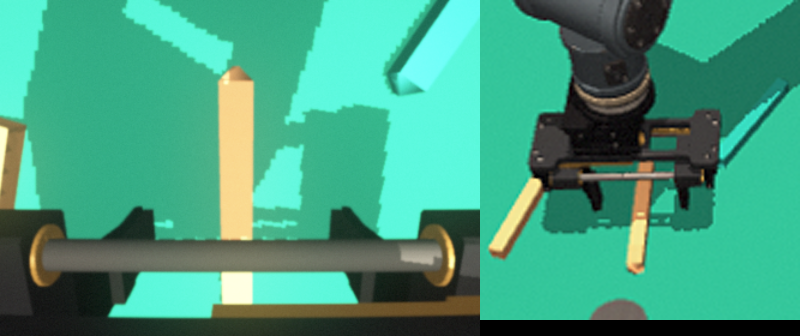

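The picture shows the jaws straddling the long bar, and its tapered tip is at (236,70). I close in small steps and watch the width.

Call:
apply_moves(series=[[-0.1,-0.1,-0.1,0,0,0,1],[-0.1,-0.1,-0.1,0,0,0,0.7],[-0.1,-0.1,-0.1,0,0,0,0.5],[-0.1,-0.1,-0.1,0,0,0,0.4],[-0.1,-0.1,-0.1,0,0,0,0.3]], newtons=20)

```text
time: 8.28
position: [0.5376, -0.1263, 0.0236]
tool_rot: [-0.065, 0.998, -0.0, 0.001]
ft_force: [-0.3, -0.3, 0.3]
grip_width: 0.0676
```

Call:
apply_moves(series=[[0,0,0,0,0,0,0.3],[0,0,0,0,0,0,0.3],[0,0,0,0,0,0,0.3],[0,0,0,0,0,0,0.25],[0,0,0,0,0,0,0.25]])

```text
time: 8.7
position: [0.5372, -0.1261, 0.0227]
tool_rot: [-0.065, 0.998, 0.0, -0.0]
ft_force: [-0.0, 0.6, 0.1]
grip_width: 0.0349
```

Call:
apply_moves(series=[[0,0,0,0,0,0,0.16],[0,0,0,0,0,0,0.16],[0,0,0,0,0,0,0.16]])

```text
time: 8.95
position: [0.5372, -0.1261, 0.0227]
tool_rot: [-0.065, 0.998, 0.0, -0.0]
ft_force: [-0.6, 0.0, -0.2]
grip_width: 0.0171
```

```bash
python3 - <<'E'
from h import *
delta([.5362,-.126,.02],187.4)
a=robot.camera("wrist")[60:340,80:480,::-1]; b=robot.camera("scene")[150:290,130:270,::-1]
a=cv2.resize(a,(480,336)); b=cv2.resize(b,(320,320),interpolation=cv2.INTER_CUBIC)
c=np.zeros((336,800,3),np.uint8); c[:,:480]=a; c[:320,480:]=b; cv2.imwrite("pics/m4.png",c)
E
```

```text
t 8.95 p [ 0.5372 -0.1261  0.0227] yaw -172.54 F [-0.6  0.  -0.2] w 0.0171
shift cm [0.1  0.03 0.27] rot [ 0.   -0.    0.06]
```

Call:
apply_moves(series=[[-0.1,0,0.25,0,0,0,0.2],[-0.1,0,0.25,0,0,0,0.2],[-0.1,0,0.25,0,0,0,0.2],[-0.1,0,0.25,0,0,0,0.1],[-0.1,0,0.25,0,0,0,0.1]])

```text
time: 9.47
position: [0.5382, -0.126, 0.0202]
tool_rot: [-0.065, 0.998, 0.0, -0.0]
ft_force: [0.8, 0.5, -0.7]
grip_width: 0.0117
```

Call:
apply_moves(series=[[0,0,0,0,0,0,0.1],[0,0,0,0,0,0,0.1],[0,0,0,0,0,0,0.1]])

```text
time: 9.72
position: [0.5382, -0.126, 0.0203]
tool_rot: [-0.065, 0.998, -0.0, 0.0]
ft_force: [0.8, 0.2, 0.7]
grip_width: 0.0089
```

```bash
python3 - <<'E'
from h import *
delta([.5362,-.126,.02],187.4)
a=robot.camera("wrist")[60:340,80:480,::-1]; b=robot.camera("scene")[150:290,130:270,::-1]
a=cv2.resize(a,(480,336)); b=cv2.resize(b,(320,320),interpolation=cv2.INTER_CUBIC)
c=np.zeros((336,800,3),np.uint8); c[:,:480]=a; c[:320,480:]=b; cv2.imwrite("pics/m5.png",c)
E
```

```text
t 9.72 p [ 0.5382 -0.126   0.0203] yaw -172.54 F [0.8 0.2 0.7] w 0.0089
shift cm [0.2  0.03 0.03] rot [-0.    0.    0.06]
```

View pics/m5.png

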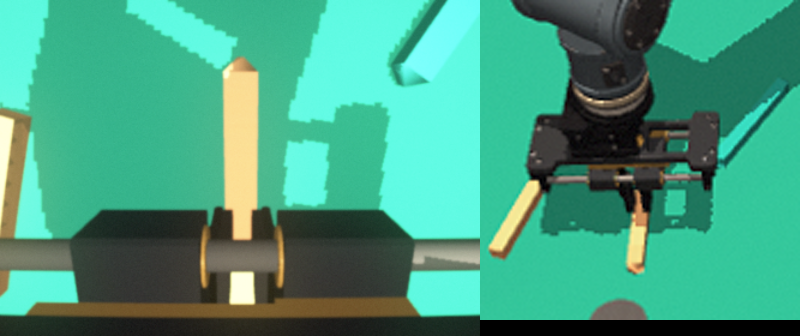

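```bash
python3 - <<'E'
from h import *
S=robot.camera_params("scene")
o=robot.get_obs(); p=o["position"]; r=R.from_quat(o["tool_rot"])
W=robot.camera_params("wrist")
f=lambda X:(proj(S,X)-[130,150])*320/140+[480,0]
g=lambda X:(proj(W,X)-[80,60])*1.2
q=np.array([.5353,-.125,.0215])
print("m3 scene: tips(open)",[f(q+r.apply([0,s*.0433,z])).round().tolist() for s in (-1,1) for z in (.019,0)])
print("m5 scene tip",[f(p+r.apply([0,0,z])).round().tolist() for z in (.019,0,-.02)])
print("m5 wrist tip",[g(p+r.apply([0,0,z])).round().tolist() for z in (.019,0,-.02)])
print("m5 wrist bar edges at far x",[g([.5+.1*0,-.1305+s*.008,.016]).round().tolist() for s in(-1,1)])
E
```

```text
m3 scene: tips(open) [[[604.0, 215.0]], [[601.0, 205.0]], [[681.0, 213.0]], [[680.0, 203.0]]]
m5 scene tip [[[642.0, 217.0]], [[639.0, 206.0]], [[637.0, 196.0]]]
m5 wrist tip [[[241.0, 211.0]], [[241.0, 225.0]], [[241.0, 242.0]]]
m5 wrist bar edges at far x [[[226.0, 146.0]], [[258.0, 150.0]]]
```

The fingers overlap the bar in the image without any contact force, so they are above its top. They seem to be about 15 mm higher than the reported TCP implies. I open and go down by feel in small steps.

Call:
apply_moves(series=[[0.1,0,0,0,0,0,0.6],[0.1,0,0,0,0,0,0.6],[0.1,0,0,0,0,0,0.6],[0.1,0,0,0,0,0,0.6],[0.1,0,0,0,0,0,0.6]])

```text
time: 10.23
position: [0.5372, -0.1262, 0.0203]
tool_rot: [-0.065, 0.998, -0.0, 0.0]
ft_force: [-0.6, 0.1, 0.4]
grip_width: 0.0341
```

Call:
apply_moves(series=[[0,0,0,0,0,0,0.6],[0,0,0.1,0,0,0,0.6],[0,0,0.2,0,0,0,0.6],[0,0,0.3,0,0,0,0.6],[0,0,0.3,0,0,0,0.6]])

```text
time: 10.65
position: [0.537, -0.1261, 0.017]
tool_rot: [-0.065, 0.998, 0.0, -0.0]
ft_force: [0.2, -0.5, 0.9]
grip_width: 0.0516
```

Call:
apply_moves(series=[[0,0,0.1,0,0,0,0.6],[0,0,0.2,0,0,0,0.6],[0,0,0.3,0,0,0,0.6],[0,0,0.3,0,0,0,0.6]])

```text
time: 10.98
position: [0.5371, -0.1261, 0.014]
tool_rot: [-0.065, 0.998, 0.0, -0.0]
ft_force: [0.8, -0.3, 0.9]
grip_width: 0.0524
```

Call:
apply_moves(series=[[0,0,0.1,0,0,0,0.6],[0,0,0.2,0,0,0,0.6],[0,0,0.3,0,0,0,0.6],[0,0,0.3,0,0,0,0.6]])

```text
time: 11.32
position: [0.5371, -0.1261, 0.011]
tool_rot: [-0.065, 0.998, 0.0, -0.0]
ft_force: [-0.5, 0.4, -0.2]
grip_width: 0.0527
```

Call:
apply_moves(series=[[0,0,0.1,0,0,0,0.6],[0,0,0.2,0,0,0,0.6],[0,0,0.3,0,0,0,0.6],[0,0,0.3,0,0,0,0.6]])

```text
time: 11.65
position: [0.5371, -0.1261, 0.008]
tool_rot: [-0.065, 0.998, 0.0, -0.0]
ft_force: [-0.5, -0.4, 0.3]
grip_width: 0.0525
```

Call:
apply_moves(series=[[0,0,0.1,0,0,0,0.6],[0,0,0.2,0,0,0,0.6],[0,0,0.2,0,0,0,0.6]])

```text
time: 11.9
position: [0.5371, -0.1261, 0.0061]
tool_rot: [-0.065, 0.998, 0.0, -0.0]
ft_force: [-0.0, -0.1, -0.4]
grip_width: 0.052
```

Call:
apply_moves(series=[[0,0,0.1,0,0,0,0.6],[0,0,0.2,0,0,0,0.6],[0,0,0.2,0,0,0,0.6]])

```text
time: 12.15
position: [0.5371, -0.1261, 0.0041]
tool_rot: [-0.065, 0.998, 0.0, -0.0]
ft_force: [-0.9, -0.5, 0.2]
grip_width: 0.0523
```

```bash
python3 - <<'E'
from h import *
delta([.5362,-.126,.02],187.4)
S=robot.camera_params("scene"); p=robot.get_obs()["position"]
print(proj(S,[p,p+[0,0,.015],p-[0,0,.019]]).round(1).tolist())
W=robot.camera_params("wrist"); o=robot.get_obs(); print(R.from_quat(o["tool_rot"]).inv().apply(W["origin"]-o["position"]))
a=robot.camera("wrist")[60:340,80:480,::-1]; b=robot.camera("scene")[200:280,160:240,::-1]
a=cv2.resize(a,(480,336)); b=cv2.resize(b,(320,320),interpolation=cv2.INTER_CUBIC)
c=np.zeros((336,800,3),np.uint8); c[:,:480]=a; c[:320,480:]=b; cv2.imwrite("pics/m6.png",c)
E
```

```text
t 12.15 p [ 0.5371 -0.1261  0.0041] yaw -172.54 F [-0.9 -0.5  0.2] w 0.0523
shift cm [ 0.09  0.02 -1.59] rot [ 0.01 -0.01  0.06]
[[200.6, 243.8], [199.8, 240.3], [201.6, 248.1]]
[ 0.0710682   0.00030963 -0.1660562 ]
```

View pics/m6.png

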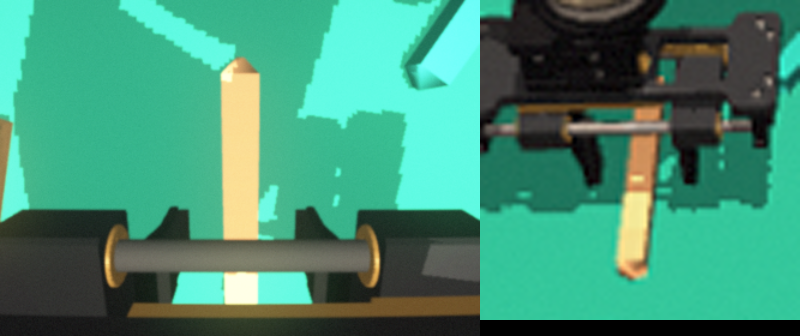

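The fingers straddle the bar, with tips at (597,183) and (690,183) in the right-hand crop and no contact yet. I keep feeling downward.

Call:
apply_moves(series=[[0,0,0.1,0,0,0,0.5],[0,0,0.2,0,0,0,0.5],[0,0,0.2,0,0,0,0.5]])

```text
time: 12.5
position: [0.5371, -0.1261, 0.0021]
tool_rot: [-0.065, 0.998, 0.0, -0.0]
ft_force: [-0.5, -0.2, -0.5]
grip_width: 0.0449
```

Call:
apply_moves(series=[[0,0,0.1,0,0,0,0.5],[0,0,0.2,0,0,0,0.5],[0,0,0.2,0,0,0,0.5]])

```text
time: 12.75
position: [0.5371, -0.1261, 0.0]
tool_rot: [-0.065, 0.998, 0.0, -0.0]
ft_force: [0.1, 0.3, 0.1]
grip_width: 0.0434
```

Call:
apply_moves(series=[[0,0,0.1,0,0,0,0.3],[0,0,0.1,0,0,0,0.3],[0,0,0.2,0,0,0,0.3],[0,0,0.2,0,0,0,0.3]], newtons=15)

```text
time: 13.08
position: [0.5371, -0.1262, -0.0019]
tool_rot: [-0.065, 0.998, 0.0, -0.0]
ft_force: [0.0, -0.4, 0.2]
grip_width: 0.0284
```

Call:
apply_moves(series=[[0,0,0.1,0,0,0,0.25],[0,0,0.2,0,0,0,0.25],[0,0,0.2,0,0,0,0.25]])

```text
time: 13.33
position: [0.5374, -0.1262, -0.0034]
tool_rot: [-0.065, 0.998, -0.0, 0.0]
ft_force: [-0.2, 0.4, 3.8]
grip_width: 0.0225
```

Contact: the tips touch the counter at a reading of about z = -0.003, so the reading is about 22 mm low. I ease up 1 mm and grip.

Call:
apply_moves(series=[[0,0,-0.15,0,0,0,0.2],[0,0,-0.15,0,0,0,0.15],[0,0,-0.15,0,0,0,0.1],[0,0,-0.15,0,0,0,0.05],[0,0,-0.15,0,0,0,0]], newtons=10)

```text
time: 13.75
position: [0.5373, -0.1263, -0.0021]
tool_rot: [-0.065, 0.998, -0.0, 0.0]
ft_force: [0.1, 0.6, 3.2]
grip_width: 0.0158
```

Call:
apply_moves(series=[[0,0,0,0,0,0,0],[0,0,0,0,0,0,0],[0,0,0,0,0,0,0]], newtons=40)

```text
time: 14.0
position: [0.5374, -0.1262, -0.0021]
tool_rot: [-0.065, 0.998, -0.0, 0.0]
ft_force: [0.3, 0.4, 3.2]
grip_width: 0.0153
```

```bash
python3 - <<'E'
from h import *
delta([.5362,-.126,.02],187.4)
W=robot.camera_params("wrist")
for dz in (0,.022):
    V=dict(W); V["origin"]=W["origin"]+[0,0,dz]
    print(dz,((proj(V,[[.458,-.136,.008],[.613,-.1165,.008]])-[80,60])*1.2).round(1).tolist())
im=robot.camera("wrist"); np.save("w_grip.npy",im)
E
```

```text
t 14.0 p [ 0.5374 -0.1262 -0.0021] yaw -172.54 F [0.3 0.4 3.2] w 0.0153
shift cm [ 0.11  0.04 -2.21] rot [-0.01  0.02  0.06]
0 [[242.0, 57.8], [240.3, 362.4]]
0.022 [[242.0, 60.5], [240.5, 334.4]]
```

Gripped at width 15.3 mm. I lift, turn to the stand's direction and carry the bar over.

Call:
apply_moves(series=[[0,0,-0.5,0,0,0,0],[0,0,-2,0,0,0,0],[0,0,-5,0,0,0,0],[0,0,-9,0,0,0,0],[0,0,-13,0,0,0,0]])

```text
time: 14.47
position: [0.5358, -0.1256, 0.1281]
tool_rot: [-0.065, 0.998, 0.001, -0.002]
ft_force: [0.4, -1.0, 0.4]
grip_width: 0.0158
```

Call:
apply_moves(series=[[0,0,-4,0,0,7,0],[0,0,-7,0,0,14,0],[0,0,-7,0,0,21,0],[0,0,-7,0,0,28,0],[0,0,-7,0,0,35,0]])

```text
time: 14.88
position: [0.5371, -0.126, 0.1988]
tool_rot: [0.241, 0.971, -0.0, 0.001]
ft_force: [-0.2, 0.3, -0.2]
grip_width: 0.0159
```

Call:
apply_moves(series=[[0,0,0,0,0,7,0],[0,0,0,0,0,14,0],[0,0,0,0,0,21,0],[0,0,0,0,0,28,0],[0,0,0,0,0,35,0]])

```text
time: 15.3
position: [0.5366, -0.1259, 0.1975]
tool_rot: [0.522, 0.853, -0.0, -0.001]
ft_force: [0.1, 0.4, 0.0]
grip_width: 0.0154
```

Call:
apply_moves(series=[[0,0,0,0,0,7,0],[0,0,0,0,0,14,0],[0,0,0,0,0,21,0],[0,0,0,0,0,27.5,0],[0,0,0,0,0,27.5,0]])

```text
time: 15.72
position: [0.5367, -0.1259, 0.1976]
tool_rot: [0.708, 0.706, -0.0, -0.0]
ft_force: [0.2, -0.8, -0.9]
grip_width: 0.0153
```

```bash
python3 - <<'E'
from h import *
delta([.5245,.07,.2],90)
E
```

```text
t 15.72 p [ 0.5367 -0.1259  0.1976] yaw 89.85 F [ 0.2 -0.8 -0.9] w 0.0153
shift cm [19.59 -1.27 -0.24] rot [-0.05 -0.03 -0.15]
```

Call:
apply_moves(series=[[4,-1.2,-0.2,0,0,-0.15,0],[8,-1.2,-0.2,0,0,-0.15,0],[12,-1.2,-0.2,0,0,-0.15,0],[16,-1.2,-0.2,0,0,-0.15,0],[19.5,-1.2,-0.2,0,0,-0.15,0]])

```text
time: 16.13
position: [0.5245, 0.071, 0.1997]
tool_rot: [0.705, 0.709, -0.0, -0.0]
ft_force: [0.4, -0.6, -0.7]
grip_width: 0.0157
```

Call:
apply_moves(series=[[0,0,0,0,0,0,0],[0,0,0,0,0,0,0]])

```text
time: 16.3
position: [0.5247, 0.0706, 0.1997]
tool_rot: [0.704, 0.71, -0.0, -0.0]
ft_force: [1.1, 0.5, 0.2]
grip_width: 0.0156
```

```bash
python3 - <<'E'
from h import *
delta([.5245,.1689,.2],90)
P=robot.camera_params("wrist"); np.save("P2.npy",P,allow_pickle=True)
im=robot.camera("wrist")[:,:,::-1]; cv2.imwrite("pics/w2raw.png",im)
cv2.imwrite("pics/w2.png",cv2.resize(im[0:300,80:480],None,fx=2,fy=2,interpolation=cv2.INTER_CUBIC))
E
```

```text
t 16.3 p [0.5247 0.0706 0.1997] yaw 90.5 F [1.1 0.5 0.2] w 0.0156
shift cm [ 9.83  0.07 -0.04] rot [-0.03  0.02  0.5 ]
```

View pics/w2.png

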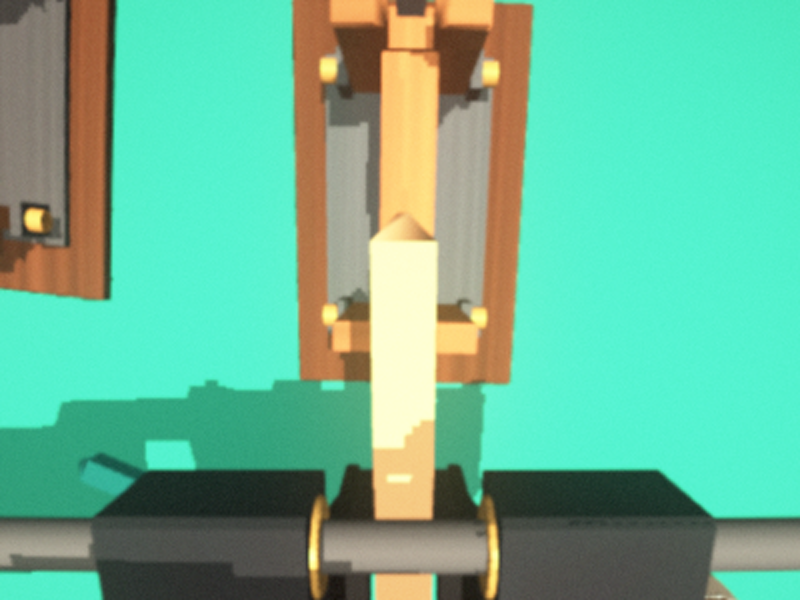

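The wrist view shows the held bar with edges 370–436 and tip (404,214). The near upright's top runs 332–477 at row 337. The far upright's prongs are 330–383 and 440–494 at row 12. The board's near edge is 300–511 at row 383.

```bash
python3 - <<'E'
from h import *
P=np.load("P2.npy",allow_pickle=True).item(); 
px=lambda u,v:((u+.5)/2+80-.5,(v+.5)/2-.5)
for dz in (0,.022):
    V=dict(P); V["origin"]=P["origin"]+[0,0,dz]; print("dz",dz,V["origin"].round(4))
    def pr(n,z,*uv):
        X=np.array([plane(V,px(*p),z) for p in uv]); print(n,"z",round(z,3),"len",np.linalg.norm(X[1]-X[0]).round(4),"mid",X.mean(0).round(4)[:2],"ang",np.degrees(np.arctan2(*(X[1]-X[0])[1::-1])).round(2))
    pr("board near",.012,(300,382),(511,384)); pr("board row5",.012,(293,5),(533,5))
    pr("board left edge",.012,(300,382),(293,5)); pr("right edge",.012,(511,384),(533,5))
    for z in (.108,.116,.124): pr("near up",z,(332,337),(477,337)); pr("far up",z,(330,12),(494,12)); pr("far notch",z,(383,12),(440,12))
    for z in (.075,.083,.091): pr("rail",z,(382,60),(438,60)); pr("rail",z,(380,215),(436,215))
    zb=.1997+.002+.016   # bar top true height
    pr("bar top width",zb,(370,260),(436,260)); pr("bar tip",zb-.008,(404,214),(404,214))
E
```

```text
dz 0 [0.5237 0.1415 0.3657]
board near z 0.012 len 0.1296 mid [0.526  0.0647] ang -0.04
board row5 z 0.012 len 0.1285 mid [0.5279 0.272 ] ang 0.59
board left edge z 0.012 len 0.2065 mid [0.4624 0.168 ] ang 89.3
right edge z 0.012 len 0.2079 mid [0.5915 0.1686] ang 89.62
near up z 0.108 len 0.0636 mid [0.5247 0.1062] ang 0.52
far up z 0.108 len 0.064 mid [0.5264 0.2339] ang 0.58
far notch z 0.108 len 0.0222 mid [0.5262 0.2338] ang 0.57
near up z 0.116 len 0.0616 mid [0.5247 0.1073] ang 0.52
far up z 0.116 len 0.0621 mid [0.5263 0.231 ] ang 0.58
far notch z 0.116 len 0.0216 mid [0.5261 0.2309] ang 0.57
near up z 0.124 len 0.0596 mid [0.5246 0.1084] ang 0.52
far up z 0.124 len 0.0601 mid [0.5262 0.2282] ang 0.58
far notch z 0.124 len 0.0209 mid [0.526  0.2281] ang 0.57
rail z 0.075 len 0.025 mid [0.5261 0.2261] ang 0.56
rail z 0.075 len 0.0264 mid [0.5259 0.1594] ang 0.53
rail z 0.083 len 0.0243 mid [0.526  0.2238] ang 0.56
rail z 0.083 len 0.0257 mid [0.5259 0.1589] ang 0.53
rail z 0.091 len 0.0236 mid [0.526  0.2214] ang 0.56
rail z 0.091 len 0.0249 mid [0.5258 0.1584] ang 0.53
bar to
[... 617 characters left out ...]
16 len 0.0675 mid [0.5266 0.2389] ang 0.58
far notch z 0.116 len 0.0235 mid [0.5263 0.2388] ang 0.57
near up z 0.124 len 0.0651 mid [0.5247 0.1054] ang 0.52
far up z 0.124 len 0.0655 mid [0.5265 0.2361] ang 0.58
far notch z 0.124 len 0.0228 mid [0.5263 0.2359] ang 0.57
rail z 0.075 len 0.0269 mid [0.5263 0.2325] ang 0.56
rail z 0.075 len 0.0284 mid [0.5261 0.1607] ang 0.53
rail z 0.083 len 0.0262 mid [0.5262 0.2302] ang 0.56
rail z 0.083 len 0.0277 mid [0.526  0.1602] ang 0.53
rail z 0.091 len 0.0255 mid [0.5261 0.2278] ang 0.56
rail z 0.091 len 0.0269 mid [0.526  0.1597] ang 0.53
bar top width z 0.218 len 0.0185 mid [0.5237 0.1398] ang 0.52
bar tip z 0.21 len 0.0 mid [0.5239 0.1527] ang 0.0
```

The geometry fits with the reported camera height: the board comes out at 130 x 207 mm. That puts the notches near x = 0.5256, the middle at y = 0.169, and the stand heading at about 89.5°. The bar sits centred in the jaws. Now I align above the stand.

Call:
apply_moves(series=[[4,0.1,0,0,0,1,0],[7,0.1,0,0,0,1,0],[9,0.1,0,0,0,1,0],[9.8,0.1,0,0,0,1,0],[9.8,0.1,0,0,0,1,0]])

```text
time: 16.77
position: [0.5264, 0.1667, 0.1996]
tool_rot: [0.712, 0.702, -0.0, 0.0]
ft_force: [0.5, -0.2, -0.4]
grip_width: 0.0157
```

Call:
apply_moves(series=[[0,0,1,0,0,0,0],[0,0,2,0,0,0,0],[0,0,3,0,0,0,0],[0,0,4,0,0,0,0],[0,0,4,0,0,0,0]])

```text
time: 17.18
position: [0.5243, 0.1656, 0.1568]
tool_rot: [0.713, 0.701, -0.002, -0.002]
ft_force: [0.3, -0.7, 0.0]
grip_width: 0.0155
```

```bash
python3 - <<'E'
from h import *
delta([.5257,.1685,.135],89.5)
E
```

```text
t 17.18 p [0.5243 0.1656 0.1568] yaw 89.04 F [ 0.3 -0.7  0. ] w 0.0155
shift cm [0.29 0.15 2.18] rot [-0.33  0.05 -0.46]
```

Call:
apply_moves(series=[[0,0,0,0,0,0,0],[0,0,0,0,0,0,0],[0,0,0,0,0,0,0]])

```text
time: 17.43
position: [0.5266, 0.1668, 0.1601]
tool_rot: [0.713, 0.702, 0.0, 0.0]
ft_force: [0.6, 0.3, 0.2]
grip_width: 0.0156
```

```bash
python3 - <<'E'
from h import *
delta([.5257,.1685,.135],89.5)
E
```

```text
t 17.43 p [0.5266 0.1668 0.1601] yaw 89.11 F [0.6 0.3 0.2] w 0.0156
shift cm [ 0.17 -0.1   2.51] rot [ 0.06 -0.01 -0.39]
```

Call:
apply_moves(series=[[0.17,-0.1,0.5,0,0,-0.4,0],[0.17,-0.1,1,0,0,-0.4,0],[0.17,-0.1,1.5,0,0,-0.4,0],[0.17,-0.1,2,0,0,-0.4,0],[0.17,-0.1,2.5,0,0,-0.4,0]])

```text
time: 17.85
position: [0.525, 0.1686, 0.1341]
tool_rot: [0.71, 0.704, -0.0, -0.0]
ft_force: [0.1, 0.4, -0.4]
grip_width: 0.0155
```

Call:
apply_moves(series=[[0,0,0,0,0,0,0],[0,0,0,0,0,0,0]])

```text
time: 18.02
position: [0.5248, 0.1685, 0.1342]
tool_rot: [0.71, 0.704, -0.0, -0.0]
ft_force: [0.1, -0.8, -0.0]
grip_width: 0.0156
```

```bash
python3 - <<'E'
from h import *
delta([.5257,.1685,.105],89.5)
im=robot.camera("wrist")[:,:,::-1]; np.save("P3.npy",robot.camera_params("wrist"),allow_pickle=True)
b=robot.camera("scene")[200:285,265:365,::-1]
a=cv2.resize(im[90:290,180:380],(420,420),interpolation=cv2.INTER_CUBIC); b=cv2.resize(b,(380,323),interpolation=cv2.INTER_CUBIC)
c=np.zeros((420,800,3),np.uint8); c[:,:420]=a; c[:323,420:]=b; cv2.imwrite("pics/m7.png",c)
E
```

```text
t 18.02 p [0.5248 0.1685 0.1342] yaw 89.51 F [ 0.1 -0.8 -0. ] w 0.0156
shift cm [-0.    0.09  2.92] rot [-0.06  0.01  0.01]
```

View pics/m7.png

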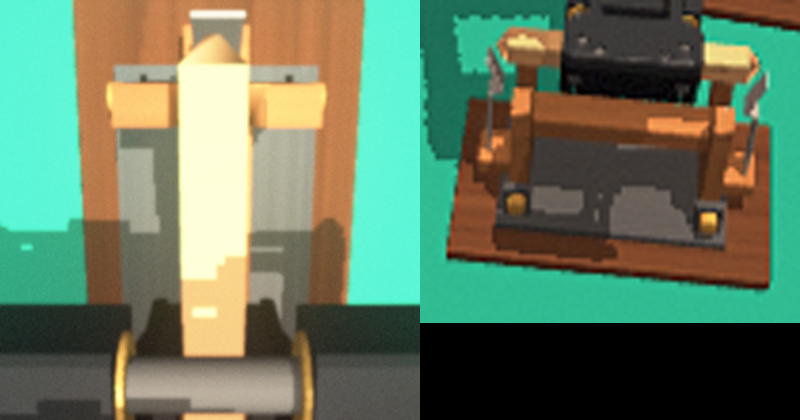

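The bar is seen above both notches. In the left crop the bar's centre is column 214 and the far upright's centre is column 216, so the bar is about 0.8 mm off, as the numbers say. I shift it and lower by feel.

Call:
apply_moves(series=[[0,0.09,0.2,0,0,0,0],[0,0.09,0.5,0,0,0,0],[0,0.09,0.8,0,0,0,0],[0,0.09,1,0,0,0,0],[0,0.09,1,0,0,0,0]])

```text
time: 18.53
position: [0.5257, 0.1685, 0.1242]
tool_rot: [0.71, 0.704, -0.0, -0.0]
ft_force: [0.7, -0.8, -0.6]
grip_width: 0.0157
```

Call:
apply_moves(series=[[0,0,0.2,0,0,0,0],[0,0,0.4,0,0,0,0],[0,0,0.4,0,0,0,0]])

```text
time: 18.78
position: [0.5258, 0.1685, 0.1204]
tool_rot: [0.71, 0.704, -0.0, -0.0]
ft_force: [0.2, -0.5, 0.2]
grip_width: 0.0159
```

Call:
apply_moves(series=[[0,0,0.2,0,0,0,0],[0,0,0.4,0,0,0,0],[0,0,0.4,0,0,0,0]])

```text
time: 19.03
position: [0.5258, 0.1685, 0.1164]
tool_rot: [0.71, 0.704, -0.0, -0.0]
ft_force: [-0.4, -1.1, 0.6]
grip_width: 0.0154
```

```bash
python3 - <<'E'
from h import *
delta([.5257,.1685,.105],89.5)
E
```

```text
t 19.03 p [0.5258 0.1685 0.1164] yaw 89.51 F [-0.4 -1.1  0.6] w 0.0154
shift cm [-0.   -0.01  1.14] rot [-0.04  0.01  0.01]
```

Call:
apply_moves(series=[[0,0,0.1,0,0,0,0],[0,0,0.2,0,0,0,0],[0,0,0.2,0,0,0,0]])

```text
time: 19.28
position: [0.526, 0.1685, 0.1146]
tool_rot: [0.71, 0.704, -0.0, -0.0]
ft_force: [1.0, 0.4, -0.5]
grip_width: 0.0158
```

Call:
apply_moves(series=[[0,0,0.1,0,0,0,0],[0,0,0.2,0,0,0,0],[0,0,0.2,0,0,0,0]])

```text
time: 19.53
position: [0.5259, 0.1685, 0.1126]
tool_rot: [0.71, 0.704, -0.0, -0.0]
ft_force: [-0.5, -0.0, -0.0]
grip_width: 0.0154
```

Call:
apply_moves(series=[[0,0,0.1,0,0,0,0],[0,0,0.2,0,0,0,0],[0,0,0.2,0,0,0,0]])

```text
time: 19.78
position: [0.5262, 0.1687, 0.1108]
tool_rot: [0.71, 0.704, 0.0, 0.0]
ft_force: [-0.6, 0.1, 0.6]
grip_width: 0.0157
```

Call:
apply_moves(series=[[0,0,0.1,0,0,0,0],[0,0,0.2,0,0,0,0],[0,0,0.2,0,0,0,0]])

```text
time: 20.03
position: [0.5265, 0.1685, 0.1091]
tool_rot: [0.71, 0.704, 0.0, 0.0]
ft_force: [0.5, 0.7, 2.3]
grip_width: 0.0156
```

Call:
apply_moves(series=[[0,0,0.1,0,0,0,0],[0,0,0.2,0,0,0,0],[0,0,0.2,0,0,0,0]])

```text
time: 20.28
position: [0.5266, 0.1686, 0.107]
tool_rot: [0.71, 0.704, 0.0, 0.0]
ft_force: [0.0, -0.1, 4.7]
grip_width: 0.0157
```

Call:
apply_moves(series=[[0,0,0.1,0,0,0,0],[0,0,0.1,0,0,0,0],[0,0,0.1,0,0,0,0]])

```text
time: 20.53
position: [0.5266, 0.1686, 0.106]
tool_rot: [0.71, 0.704, 0.0, 0.0]
ft_force: [0.3, -0.1, 4.3]
grip_width: 0.0155
```

Contact with the lead-ins is at a reading of about 0.109, so home should be at about 0.088. Lateral force is nil. I press on gently.

Call:
apply_moves(series=[[0,0,0.1,0,0,0,0],[0,0,0.2,0,0,0,0],[0,0,0.2,0,0,0,0]])

```text
time: 20.78
position: [0.5265, 0.1686, 0.1039]
tool_rot: [0.71, 0.704, 0.0, 0.0]
ft_force: [0.4, 0.4, 4.6]
grip_width: 0.0156
```

Call:
apply_moves(series=[[0,0,0.1,0,0,0,0],[0,0,0.2,0,0,0,0],[0,0,0.2,0,0,0,0]])

```text
time: 21.03
position: [0.5266, 0.1686, 0.102]
tool_rot: [0.71, 0.704, 0.0, 0.0]
ft_force: [1.1, 1.1, 4.9]
grip_width: 0.0151
```

Call:
apply_moves(series=[[0,0,0.1,0,0,0,0],[0,0,0.2,0,0,0,0],[0,0,0.2,0,0,0,0]])

```text
time: 21.28
position: [0.5266, 0.1686, 0.1003]
tool_rot: [0.71, 0.704, 0.001, 0.0]
ft_force: [0.0, -0.2, 7.8]
grip_width: 0.0156
```

Call:
apply_moves(series=[[0,0,0.1,0,0,0,0],[0,0,0.2,0,0,0,0],[0,0,0.2,0,0,0,0]])

```text
time: 21.53
position: [0.5266, 0.1685, 0.0981]
tool_rot: [0.71, 0.704, 0.0, 0.0]
ft_force: [1.4, -0.2, 3.2]
grip_width: 0.0155
```

Call:
apply_moves(series=[[0,0,0.1,0,0,0,0],[0,0,0.2,0,0,0,0],[0,0,0.2,0,0,0,0]])

```text
time: 21.78
position: [0.5256, 0.1685, 0.0947]
tool_rot: [0.71, 0.704, -0.0, -0.0]
ft_force: [2.8, 0.2, -5.5]
grip_width: 0.0154
```

```bash
python3 - <<'E'
from h import *
delta([.5266,.1685,.088],89.5); print(robot.get_obs()["moment"])
E
```

```text
t 21.78 p [0.5256 0.1685 0.0947] yaw 89.5 F [ 2.8  0.2 -5.5] w 0.0154
shift cm [0.   0.1  0.67] rot [-0.07  0.    0.  ]
[-0.0564106  -0.33561358 -0.01133602]
```

The ends have passed the noses: the force dropped and the clips now pull the bar down. I follow it to the floor in small steps.

Call:
apply_moves(series=[[0,0.08,0.1,0,0,0,0],[0,0.08,0.1,0,0,0,0],[0,0.08,0.2,0,0,0,0],[0,0.08,0.2,0,0,0,0]])

```text
time: 22.12
position: [0.5258, 0.1685, 0.0928]
tool_rot: [0.71, 0.704, -0.001, -0.001]
ft_force: [-0.2, 0.5, -6.5]
grip_width: 0.0156
```

Call:
apply_moves(series=[[0,0,0.1,0,0,0,0],[0,0,0.1,0,0,0,0],[0,0,0.1,0,0,0,0]])

```text
time: 22.37
position: [0.5261, 0.1685, 0.0923]
tool_rot: [0.71, 0.704, -0.001, -0.001]
ft_force: [-0.3, 0.1, -6.4]
grip_width: 0.0158
```

Call:
apply_moves(series=[[0,0,0.1,0,0,0,0],[0,0,0.1,0,0,0,0],[0,0,0.1,0,0,0,0]])

```text
time: 22.62
position: [0.5266, 0.1685, 0.0917]
tool_rot: [0.71, 0.704, -0.0, -0.0]
ft_force: [-1.3, 0.5, -4.0]
grip_width: 0.0156
```

Call:
apply_moves(series=[[0,0,0.1,0,0,0,0],[0,0,0.1,0,0,0,0],[0,0,0.1,0,0,0,0]])

```text
time: 22.87
position: [0.5268, 0.1686, 0.0908]
tool_rot: [0.71, 0.704, 0.0, -0.0]
ft_force: [-1.1, -0.1, -2.1]
grip_width: 0.0154
```

Call:
apply_moves(series=[[0,0,0.1,0,0,0,0],[0,0,0.1,0,0,0,0],[0,0,0.1,0,0,0,0]])

```text
time: 23.12
position: [0.5268, 0.1686, 0.0899]
tool_rot: [0.71, 0.704, 0.0, -0.0]
ft_force: [-2.0, 1.3, -0.2]
grip_width: 0.0157
```

Call:
apply_moves(series=[[0,0,0.1,0,0,0,0],[0,0,0.1,0,0,0,0],[0,0,0.1,0,0,0,0]])

```text
time: 23.37
position: [0.5269, 0.1686, 0.0897]
tool_rot: [0.71, 0.704, 0.0, 0.0]
ft_force: [-1.8, 0.5, 5.8]
grip_width: 0.0154
```

Call:
apply_moves(series=[[0,-0.05,0.05,0,0,0,0],[0,-0.05,0.05,0,0,0,0],[0,-0.05,0.05,0,0,0,0]])

```text
time: 23.62
position: [0.5269, 0.1686, 0.0897]
tool_rot: [0.71, 0.704, 0.001, 0.001]
ft_force: [-3.9, -0.2, 7.9]
grip_width: 0.0156
```

```bash
python3 - <<'E'
from h import *
delta([.5266,.1685,.088],89.5); o=robot.get_obs(); print(o["moment"]); print(R.from_quat(o["tool_rot"]).as_matrix().round(4)[2])
E
```

```text
t 23.62 p [0.5269 0.1686 0.0897] yaw 89.52 F [-3.9 -0.2  7.9] w 0.0156
shift cm [-0.01 -0.03  0.17] rot [ 0.09 -0.01  0.02]
[-0.06008473  0.61998986 -0.09691327]
[ 1.0e-04  1.6e-03 -1.0e+00]
```

The bar stops dead at reading 0.0897, with force rising to 7.9 N and no further motion, so it is home. I unload, then open.

Call:
apply_moves(series=[[0,-0.03,-0.08,0,0,0,0],[0,-0.03,-0.08,0,0,0,0]], newtons=10)

```text
time: 23.78
position: [0.5268, 0.1685, 0.0897]
tool_rot: [0.71, 0.704, 0.001, 0.001]
ft_force: [-1.6, -0.8, 4.1]
grip_width: 0.0159
```

Call:
apply_moves(series=[[0,0,0,0,0,0,0.25],[0,0,0,0,0,0,0.4],[0,0,0,0,0,0,0.6],[0,0,0,0,0,0,0.7],[0,0,0,0,0,0,0.7]])

```text
time: 24.2
position: [0.5263, 0.1685, 0.0889]
tool_rot: [0.71, 0.704, 0.0, 0.0]
ft_force: [-0.0, 0.3, -0.8]
grip_width: 0.0406
```

Call:
apply_moves(series=[[0,0,0,0,0,0,0.7],[0,0,-0.5,0,0,0,0.7],[0,0,-1.5,0,0,0,0.7],[0,0,-3,0,0,0,0.7],[0,0,-5,0,0,0,0.7]])

```text
time: 24.62
position: [0.5253, 0.1684, 0.1393]
tool_rot: [0.71, 0.704, -0.001, -0.001]
ft_force: [0.7, -0.4, -1.0]
grip_width: 0.0604
```

Call:
apply_moves(series=[[0,0,-3,0,0,0,0.7],[0,0,-6,0,0,0,0.7],[-4,0,-8,0,0,0,0.7],[-8,0,-8,0,0,0,0.7],[-12,0,-8,0,0,0,0.7]])

```text
time: 25.03
position: [0.5263, 0.0479, 0.2222]
tool_rot: [0.709, 0.705, 0.002, 0.003]
ft_force: [-0.4, -0.4, -0.2]
grip_width: 0.0608
```

Call:
apply_moves(series=[[-2,0,0,0,0,0,0.7],[-2,0,0,0,0,0,0.7],[-2,0,0,0,0,0,0.7]])

```text
time: 25.28
position: [0.525, 0.0276, 0.22]
tool_rot: [0.711, 0.703, 0.001, 0.0]
ft_force: [-0.1, -0.7, -0.2]
grip_width: 0.061
```

```bash
python3 - <<'E'
from h import *
delta([.5266,.1685,.088],89.5)
P=robot.camera_params("wrist")
k=lambda X:((proj(P,X)-[180,0])*[2,2]).round(1).tolist()
print("pred wrist crop: bar ends",k([[.526+.0007*s,.1688+.08*s,.0997] for s in(-1,1)]))
S=robot.camera_params("scene")
f=lambda X:((proj(S,X)-[265,195])*4+[400,0]).round(1).tolist()
print("pred scene crop ends",f([[.526+.0007*s,.1688+.08*s,.0997] for s in(-1,1)]))
a=robot.camera("wrist")[0:230,180:380,::-1]; b=robot.camera("scene")[195:290,265:365,::-1]
a=cv2.resize(a,(400,460),interpolation=cv2.INTER_CUBIC); b=cv2.resize(b,(400,380),interpolation=cv2.INTER_CUBIC)
c=np.zeros((460,800,3),np.uint8); c[:,:400]=a; c[:380,400:]=b; cv2.imwrite("pics/m8.png",c)
E
```

```text
t 25.28 p [0.525  0.0276 0.22  ] yaw 89.34 F [-0.1 -0.7 -0.2] w 0.061
shift cm [14.09 -0.02 13.2 ] rot [ 0.07 -0.02 -0.16]
pred wrist crop: bar ends [[201.9, 274.6], [200.9, -112.1]]
pred scene crop ends [[477.1, 114.4], [744.3, 138.1]]
```

View pics/m8.png

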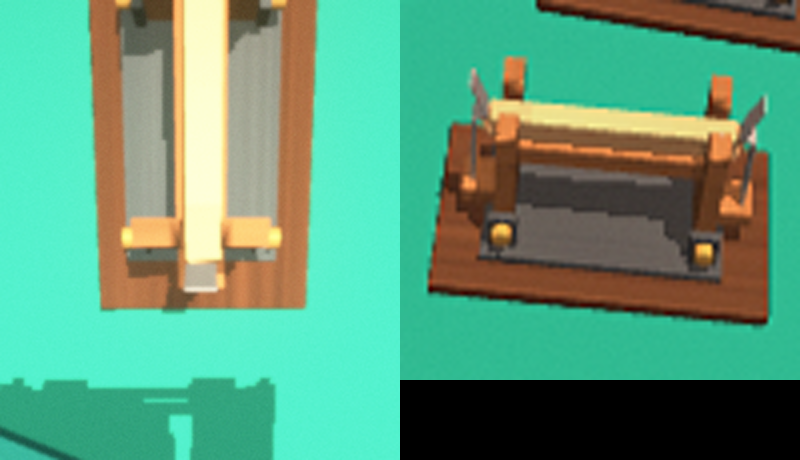

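The picture shows the long bar lying level and low in both notches just above the rail, from about (490,105) to (738,130) in the right crop, with both clips over its ends. The gripper is well clear, so I hand in.

Call:
apply_moves(series=[[0,0,0,0,0,0,0.7],[0,0,0,0,0,0,0.7],[0,0,0,0,0,0,0.7]])

```text
time: 25.63
position: [0.5248, 0.0296, 0.219]
tool_rot: [0.709, 0.705, -0.0, -0.0]
ft_force: [0.1, -0.6, -0.2]
grip_width: 0.0611
```

```bash
python3 -c "
from rig import robot
print(robot.hand_in(), robot.get_obs()['time'])"
```

```text
the job is handed in; nothing more can be done
the job is handed in; nothing more can be done
```

The long bar is back in the farther stand, pressed home and released, and I handed the job in at about 25.6 s of the 69 s allowed.

- **Fit:** The clip resistance peaked at about 8 N. It then fell away and turned into a downward pull of about 6 N as the ends passed the noses. The bar stopped dead at a tool height reading of 0.0897 m, where I pressed with about 8 N.
- **Last look:** The bar lies level in both notches just above the rail, with both clips over its ends. The gripper was open and clear. I did not measure the clip angles or the bar's level; this rests on the picture and the forces.
- **First grasp missed:** The first grasp closed on nothing. The fingertips met the counter about 22 mm lower in reading than the stated 19 mm tip length implies. The wrist camera's height still agreed with the stand's known size, so the two disagree and I don't know why. I found the grasp height by touch instead.
- **Other things:** I did not touch the short bar, jar, glue or bowl. Pictures taken after the missed grasp showed the short bar in its original place. I did not check them again after the final placing.

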